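# Push two label plates out over the riser's edge

### The arm

A 6-joint arm with a two-finger parallel gripper is mounted at the origin on a cart in front of the work surface, level with it; the furniture and walls round the work are solid. World frame = base frame: x ahead of the robot, y to its left, z up, the work surface at z = 0. Lengths are in m, angles in rad, forces in N, time in s.
With the tool pointing down it reaches from about 0.35 to 0.775 m from the base axis. Payload 7.3 kg.
Tool frame: the origin (TCP) lies at the centre of the arm's flange, where the gripper is bolted on; the fingertips stand 178 mm ahead of it and the grasp point (between the pads) lies robot.pinch_z ahead of it (robot.pinch_z is the distance from the TCP to the grasp point, in m); x points along the fingers, z is the direction in which the jaws open and shut, and the axes are right-handed (so a half turn about x gives the same grasp; the last joint's range is limited). The gripper opens to 92 mm and grips with 3 to 60 N. Pads are 19 mm wide; open, the fingers measure 130 mm over their backs; the gripper's body (75 mm by 190 mm) begins 47 mm behind the grasp point.
Start: joints at [0.985, 0.342, 1.524, -0, 1.275, -0.146], TCP at [0.224, 0.475, 0.405] pointing down, gripper open.
Joint ranges: [-2.53, 2.53], [-0.77, 2.02], [0.04, 2.7], [-1, 4.14], [0.28, 2.66], [-3.11, 3.11]. Speed limits (rad/s): [2.57, 2.57, 3.14, 3.14, 3.14, 3.14].

### API

Orientations are given as [roll, pitch, yaw] about the fixed x, y, z axes, in that order (R = Rz(yaw) Ry(pitch) Rx(roll)).
In Python, from cell import robot gives the robot as it stands.
- The arm moves only by the shell command python3 -m jog 'ROWS' [FORCE]. ROWS is JSON, a list of rows, each an object of numbers: "fingers": the closure, from 0 (fully open) to 1 (shut); "x", "y", "z": the shift along the tool's x, y, z in cm; "spin": the turn about the tool's x in degrees. A call has 1 to 5 rows; each row is the pose to reach, as a shift and turn from the pose commanded when the call began, along the tool's axes at that moment; what a row does not reach only later rows make up. A row lasts 1/8 s, in which the tool goes at most 62.5 mm and 10.7 degrees, less where a joint would pass 70% of its speed; a pose out of reach is approached as far as the arm can. A call with a gripper value outside its range is refused whole. The fingers move at their own pace and stop on an object; FORCE is the grip in N (left out, the last holds). Time passes only in rows, so rows that repeat a pose let the fingers close. It gives the time, the measured TCP pose, the force and the opening at its end, in the units of the state.
- robot.observe(): the state, without advancing time (a new reading comes with each control period).
- robot.read_camera(name): name is "scene" or "top"; returns a dict with "color" (400x640x3 uint8, red, green, blue), "mtx" (3x3 intrinsics, pixels), "k1" (the pictures are not rectified: a ray, as slopes to the right and down, at radius r is drawn at 1 + k1 r^2 times it, then the intrinsics apply), "view" (4x4, takes a point from world to camera coordinates). Camera axes: x right, y down, z forward; pixel columns grow to the right and rows downward; lengths in m; the calibration is good to about 2 mm. A picture is of the moment at which its call begins. There is no depth.
- robot.hand_in(): hands the job in, once; it reports no verdict.
Trained networks look in a picture, given as the dict that the camera call returned (one of the last four; its "shot" number tells which), for a name from the list of things; names that differ only in an ending like _2 or _b are one class to them, and where a whole thing is asked for, a point or a joint stands for the part that bears it (a point fixed in the world has none). Each returns a list of dicts, best first, with "conf" (0 to 1); they miss things now and then, are a little off and sometimes report something else, mostly with a low value. They report only what shows in the picture. A call takes as long as a camera call.
- robot.look_for(target, picture): "xy" ([column, row] in pixels, amid what is visible of it).
The state is a dict: "time": time; "qpos": joint angles; "qvel": joint speeds; "joint_efforts": joint torques, N m; "tool_pos": TCP position; "tool_rot": TCP orientation; "contact_force": force on the tool from outside, world axes, zero at the start; "torque": the same for the moment, N m; "opening": finger opening in m.
Only numpy, scipy, OpenCV 4.12 (cv2) and the standard library are available. Lean on these libraries where they do the work, as an engineer would, in place of code of your own. Each camera call takes 0.05 s, during which the arm holds its last target. There are 200 camera calls.

### The job

Two thin metal label plates lie flat on the low bench riser, where nobody can get a finger under them. With the fingertips, gently push each plate towards the robot until about a third of its own length sticks out over the riser's front edge, lying flat and about square to that edge, ready to be picked up later. Only push the plates, do not pinch, lift or tip them, and leave the two vials on the riser standing where they are.

Things in the scene. Friction and masses are not known exactly. Their poses are not given: they have to be found in the camera images.
- riser: low fixed bench riser: grey painted board 210 (x) x 250 (y) mm, 12 mm thick, on two dark side legs, its flat top 60 mm above the bench; origin at the centre of its underside on the bench, x across it away from the robot, y along it to the left, z up. Its front edge, the one nearest the robot, is at its x = -105 mm. It does not move.
- riser_front_edge (a point): the middle of the riser's front top edge (60 mm above the bench); axes as the riser's. To the right of the riser the hood's upright side wall stands on the bench, its left face at y = -0.07 m from the robot, running back from x = 0.38 m, 0.3 m high in front and rising to 0.57 m: bring the arm in from the front, left of this wall
- long_plate: the longer of two bare aluminium label plates lying flat side by side on the riser, 130 x 64 x 6 mm, a small dark screw hole at each corner, about 135 g; origin at the centre of its underside, x along its 130 mm length and away from the robot, z up. Slides freely on the riser. Either plate may be the left one
- long_plate_front (a point): the middle of the longer plate's front end (the 64 mm side that faces the robot), half-way up its thickness; axes as the plate's
- short_plate: the shorter of two bare aluminium label plates lying flat side by side on the riser, 96 x 64 x 6 mm, a small dark screw hole at each corner, about 100 g; origin at the centre of its underside, x along its 96 mm length and away from the robot, z up. Slides freely on the riser. Either plate may be the left one
- short_plate_front (a point): the middle of the shorter plate's front end (the 64 mm side that faces the robot), half-way up its thickness; axes as the plate's
- capped_vial: white vial with a blue cap, 31 x 32 x 56 mm, standing loose on the right end of the riser; origin at the centre of its underside
- small_vial: small amber vial with a grey cap, 23 x 23 x 47 mm, standing loose on the right end of the riser; origin at the centre of its underside

How it is judged:
By the outcome, as a careful person would: the job done as asked, in the order asked, and still so for the second after the job is handed in, with the robot touching nothing.
It also fails if it takes over 53 s, if anything falls off the work surface, if the arm or the gripper's body presses on something with over 40 N, if the wrist force passes 120 N, or if a joint passes its speed limit or range.

## Working session

There is one attempt and no reset: what is moved stays moved. The work goes in short steps, Python scripts to look and compute and a shell command to move; the robot and the scene stay as the last step left them, time stands still between calls to the robot, and variables do not carry over. Pictures are saved under pics/ and viewed, on a budget of 10 in all, crops included, one or two more only if the job needs it, and the job is handed in when it is done.

```bash
mkdir -p pics; ls
python3 - <<'E'
from cell import robot
import cv2,numpy as np
print(robot.observe(), robot.pinch_z)
for n in ("scene","top"):
    p=robot.read_camera(n); cv2.imwrite(f"pics/a_{n}.png",p["color"][:,:,::-1])
    np.savez(f"a_{n}.npz",**{k:p[k] for k in("color","mtx","k1","view")})
    print(n,p["mtx"].tolist(),p["k1"],p["view"].round(4).tolist())
    for t in("riser","long_plate","short_plate","capped_vial","small_vial"):
        print(t,[(d["xy"],round(d["conf"],2)) for d in robot.look_for(t,p)[:3]])
E
```

```text
pics
{'time': 0.0, 'qpos': array([ 9.85031344e-01,  3.42722452e-01,  1.52501400e+00, -8.21261490e-06,
        1.27538253e+00, -1.46012138e-01]), 'qvel': array([ 0.0017178 ,  0.00093594,  0.00051024,  0.00016024,  0.00184736,
       -0.00020466]), 'joint_efforts': array([-7.75753870e-04, -4.31237733e+01, -2.44214952e+01,  7.16699171e-02,
        5.59849106e-02, -1.13953890e-04]), 'tool_pos': array([0.22341344, 0.47494461, 0.40404594]), 'tool_rot': array([ 3.0007256 ,  1.56926997, -2.15141383]), 'contact_force': array([ 0.96965041, -0.31831871,  1.03271562]), 'torque': array([-0.00068607,  0.07273142,  0.01875501]), 'opening': 0.09154963207992553} 0.1592
scene [[442.34433478751475, 0.0, 317.6651108406084], [0.0, 442.34433478751475, 198.71584809565553], [0.0, 0.0, 1.0]] -0.018609140741054565 [[0.7512, -0.6597, -0.021, -0.3087], [-0.3069, -0.3209, -0.896, 0.2504], [0.5843, 0.6795, -0.4436, 0.4905], [0.0, 0.0, 0.0, 1.0]]
riser [([296.2, 214.6], 0.82)]
long_plate [([296.6, 199.4], 0.67)]
short_plate [([273.1, 186.1], 0.95)]
capped_vial [([307.8, 216.8], 0.8)]
small_vial []
top [[428.07026363314105, 0.0, 324.80413514132806], [0.0, 428.07026363314105, 197.7922890721783], [0.0, 0.0, 1.0]] -0.07611263905104922 [[-0.0619, -0.9981, 0.0001, 0.1498], [-0.9774, 0.0606, -0.2026, 0.5082], [0.2022, -0.0126, -0.9793, 0.8286], [0.0, 0.0, 0.0, 1.0]]
riser [([319.3, 178.6], 0.83)]
long_plate [([318.0, 213.8], 0.98), ([317.4, 178.1], 0.26)]
short_plate [([268.8, 211.1], 0.98)]
capped_vial [([361.0, 233.8], 0.57)]
small_vial [([361.5, 164.4], 0.57)]
```

Run:
```python
import cv2
a=cv2.imread("pics/a_top.png")[90:310,190:450]; cv2.imwrite("pics/a_top_c.png",cv2.resize(a,None,fx=3,fy=2.7,interpolation=cv2.INTER_CUBIC)[:600])
```

```text
(no output)
```

View pics/a_scene.png

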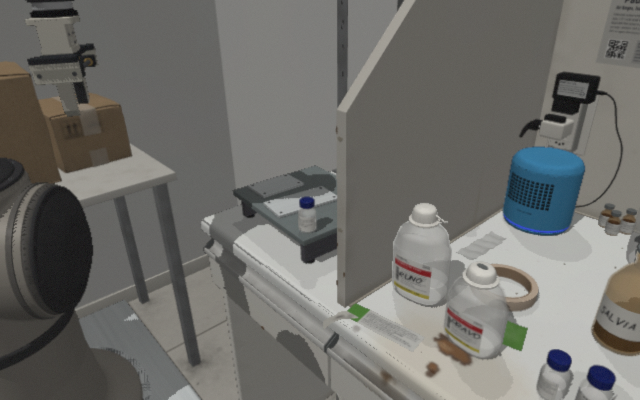

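View pics/a_top_c.png

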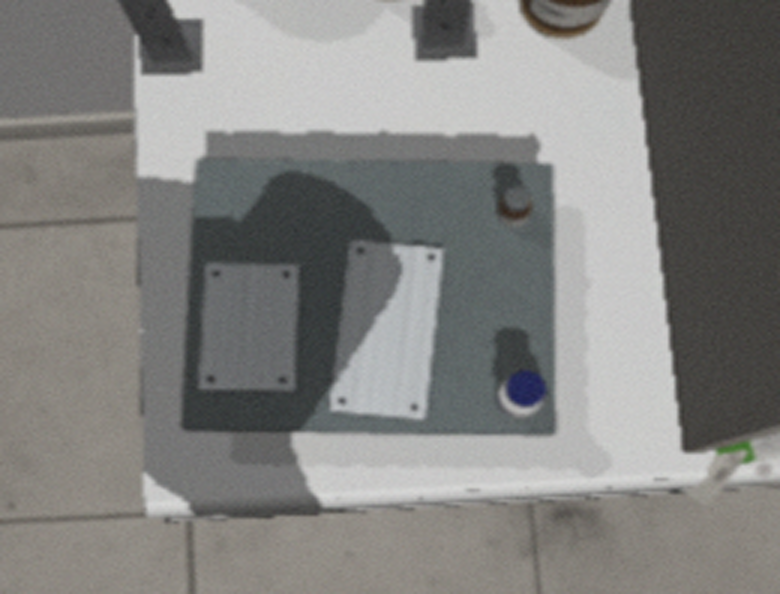

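```bash
cat > h.py <<'E'
import numpy as np, cv2
from scipy.spatial.transform import Rotation as Ro
def ray(p,uv):
    uv=np.atleast_2d(uv).astype(float); m=p["mtx"]
    n=cv2.undistortPoints(uv[:,None],m,np.array([float(p["k1"]),0,0,0,0]))[:,0]
    V=p["view"]; d=np.c_[n,np.ones(len(n))]@V[:3,:3]; o=-V[:3,:3].T@V[:3,3]
    return o,d
def at(p,uv,z):
    o,d=ray(p,uv); return o+d*((z-o[2])/d[:,2])[:,None]
def proj(p,P):
    P=np.atleast_2d(P); c=P@p["view"][:3,:3].T+p["view"][:3,3]; n=c[:,:2]/c[:,2:]
    r=(n**2).sum(1,keepdims=True); n=n*(1+float(p["k1"])*r)
    return n@p["mtx"][:2,:2].T+p["mtx"][:2,2]
def tri(ps,uvs):
    A=np.zeros((3,3));b=np.zeros(3)
    for p,uv in zip(ps,uvs):
        o,d=ray(p,uv);d=d[0]/np.linalg.norm(d[0]);M=np.eye(3)-np.outer(d,d);A+=M;b+=M@o
    return np.linalg.solve(A,b)
E
python3 - <<'E'
from h import *
from cell import robot
p=dict(np.load("a_top.npz")); s=dict(np.load("a_scene.npz"))
f=lambda c: np.array(c,float)/[3,2.7]+[190,90]
def rep(n,c,z):
    q=at(p,f(c),z); print(n,(q[:,:2]*1e3).round(1).tolist(),"c",(q.mean(0)*1e3).round(1)); return q
r=rep("riser FL FR BR BL",[(182,430),(555,433),(553,164),(197,157)],.06)
sh=rep("short BL BR FR FL",[(205,263),(300,263),(296,390),(198,390)],.066)
lo=rep("long BL BR FR FL",[(349,241),(443,246),(425,417),(331,411)],.066)
yaw=lambda a,b: round(np.degrees(np.arctan2((a-b)[1],(a-b)[0])),1)
print("riser yaw",yaw(r[3],r[0]),yaw(r[2],r[1]),"edge",yaw(r[0],r[1])-90)
for q in(sh,lo): print("plate yaw",yaw(q[0],q[3]),yaw(q[1],q[2]),"len",np.linalg.norm(q[0]-q[3]),np.linalg.norm(q[0]-q[1]))
rep("posts",[(172,45),(445,32)],0); rep("vials base",[(515,215),(520,405)],.06); rep("wall foot",[(684,450)],0.3)
st=robot.observe(); print(Ro.from_euler("xyz",st["tool_rot"]).as_matrix().round(3))
cols=s["color"]; cv2.imwrite("pics/a_scene_c.png",cv2.resize(cols[155:275,215:355,::-1],None,fx=5,fy=5,interpolation=cv2.INTER_CUBIC))
for n,q in(("r",r),("sh",sh),("lo",lo)): print(n,((proj(s,q)-[215,155])*5).round(0).tolist())
E
```

```text
riser FL FR BR BL [[419.4, 272.3], [401.9, 25.0], [608.7, 8.6], [629.8, 256.1]] c [514.9 140.5  60. ]
short BL BR FR FL [[543.6, 252.1], [539.5, 187.6], [443.7, 194.6], [447.6, 259.7]] c [493.6 223.5  66. ]
long BL BR FR FL [[554.5, 153.5], [546.7, 89.9], [418.6, 110.5], [426.8, 172.2]] c [486.7 131.5  66. ]
riser yaw -4.4 -4.5 edge -4.0
plate yaw -4.6 -4.2 len 0.09624283706201112 0.0646283733641987
plate yaw -8.3 -9.1 len 0.1291003514885687 0.06409753905824216
posts [[751.5, 281.7], [749.9, 72.4]] c [750.7 177.1   0. ]
vials base [[569.5, 38.4], [424.1, 46.6]] c [496.8  42.5  60. ]
wall foot [[371.1, -6.7]] c [371.1  -6.7 300. ]
[[ 0.    -0.905  0.426]
 [ 0.     0.426  0.905]
 [-1.    -0.     0.   ]]
r [[82.0, 171.0], [438.0, 420.0], [893.0, 238.0], [501.0, 45.0]]
sh [[355.0, 87.0], [444.0, 134.0], [241.0, 199.0], [157.0, 146.0]]
lo [[526.0, 149.0], [622.0, 205.0], [319.0, 296.0], [238.0, 232.0]]
```

View pics/a_scene_c.png

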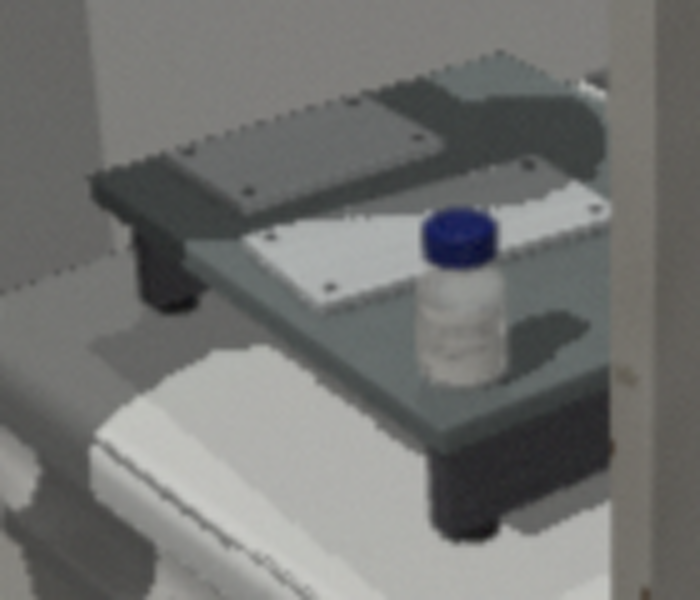

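```bash
python3 -m jog '[{"fingers":0.75,"x":-6},{"fingers":0.75,"x":-6,"y":-5,"z":-1,"spin":-5},{"fingers":0.75,"x":-6,"y":-10,"z":-2,"spin":-10},{"fingers":0.75,"x":-6,"y":-15,"z":-3.1,"spin":-15},{"fingers":0.75,"x":-6,"y":-20,"z":-4.2,"spin":-20.8}]' 10
cat > st.py <<'E'
# where the tool is, and tool-axis shifts (cm) to targets given as tip x y z (mm)
import sys; from h import *; from cell import robot
s=robot.observe(); R=Ro.from_euler("xyz",s["tool_rot"]).as_matrix(); tip=s["tool_pos"]+.178*R[:,0]
print("t",round(s["time"],2),"tip mm",(tip*1e3).round(1),"z-axis deg",np.degrees(np.arctan2(R[1,2],R[0,2])).round(2),"tilt",R[2].round(3),"F",s["contact_force"].round(1),"open",round(s["opening"]*1e3,1))
a=list(map(float,sys.argv[1:]))
if a: print("shift cm xyz",((np.array(a)/1e3-tip)@R*100).round(2))
E
python3 st.py 563 218.3 100
```

```text
t 0.6 tip mm [223.5 475.  226.7] z-axis deg 64.8 tilt [-1. -0.  0.] F [ 0.4  0.5 -0.3] open 91.8
shift cm xyz [ 12.67 -41.65  -8.78]$[0]: bad value
```

```bash
python3 -m jog '[{"fingers":0.75,"x":-6,"y":0,"z":0,"spin":0},{"fingers":0.75,"x":-6,"y":-5,"z":-1,"spin":-5},{"fingers":0.75,"x":-6,"y":-10,"z":-2,"spin":-10},{"fingers":0.75,"x":-6,"y":-15,"z":-3.1,"spin":-15},{"fingers":0.75,"x":-6,"y":-20,"z":-4.2,"spin":-20.8}]' 10
python3 st.py 563 218.3 100
```

```text
time: 1.23
tool_pos: [0.3877, 0.3508, 0.4649]
tool_rot: [-0.727, 1.57, 0.77]
contact_force: [0.8, -0.4, 0.2]
opening: 0.047
t 1.23 tip mm [387.7 350.8 286.9] z-axis deg 85.79 tilt [-1. -0.  0.] F [ 0.8 -0.4  0.2] open 47.0
shift cm xyz [ 18.69 -18.44 -11.94]
```

```bash
python3 -m jog '[{"fingers":0.75,"x":2,"y":-4.5,"z":-3,"spin":0.2},{"fingers":0.75,"x":5,"y":-9,"z":-6,"spin":0.2},{"fingers":0.75,"x":9,"y":-13.5,"z":-9,"spin":0.2},{"fingers":0.75,"x":13,"y":-18.4,"z":-12,"spin":0.2},{"fingers":0.75,"x":18,"y":-18.4,"z":-12,"spin":0.2}]'
python3 -m jog '[{"fingers":0.75,"x":0,"y":0,"z":0,"spin":0},{"fingers":0.75,"x":0.7,"y":0,"z":0,"spin":0},{"fingers":0.75,"x":0.7,"y":0,"z":0,"spin":0}]'
python3 st.py 563 218.3 62
python3 - <<'E'
from h import *; from cell import robot
p=robot.read_camera("top"); s=robot.read_camera("scene")
a=cv2.resize(p["color"][90:290,190:450,::-1],None,fx=3,fy=3,interpolation=2); cv2.imwrite("pics/b.png",a)
E
```

```text
time: 1.85
tool_pos: [0.5637, 0.2159, 0.2846]
tool_rot: [-1.327, 1.566, 0.16]
contact_force: [0.3, 1.0, -0.7]
opening: 0.0231
time: 2.22
tool_pos: [0.5607, 0.2191, 0.2798]
tool_rot: [-1.194, 1.568, 0.298]
contact_force: [-0.2, 0.1, -1.1]
opening: 0.0227
t 2.23 tip mm [561.3 219.2 101.8] z-axis deg 85.47 tilt [-1.    -0.003  0.001] F [-0.2  0.1 -1.1] open 22.7
shift cm xyz [ 3.98 -0.17 -0.08]
```

View pics/b.png

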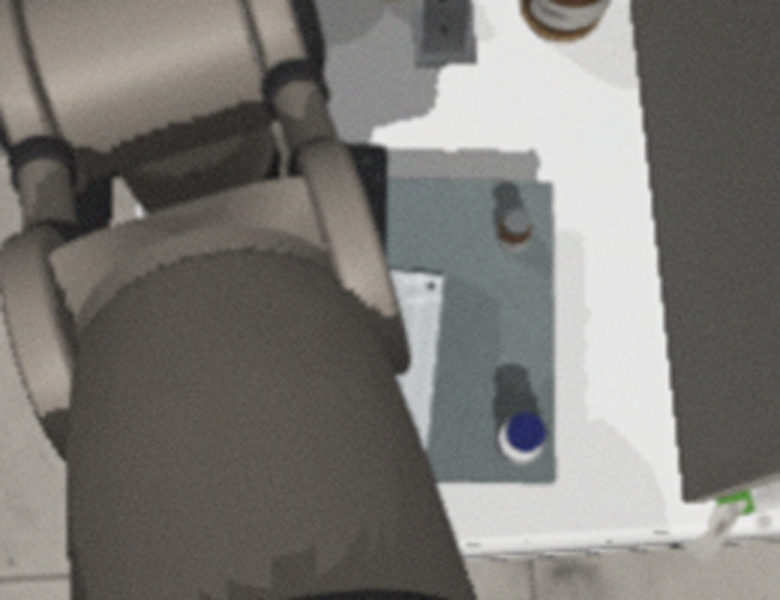

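```bash
python3 -m jog '[{"fingers":0.75,"x":1,"y":-0.3,"z":0,"spin":0},{"fingers":0.75,"x":2.5,"y":-0.3,"z":0,"spin":0},{"fingers":0.75,"x":3.5,"y":-0.3,"z":0,"spin":0},{"fingers":0.75,"x":3.8,"y":-0.3,"z":0,"spin":0},{"fingers":0.75,"x":3.8,"y":-0.3,"z":0,"spin":0}]'
python3 st.py 563 218.3 62
python3 -m jog '[{"fingers":0.75,"x":0.1,"y":0,"z":0,"spin":0},{"fingers":0.75,"x":0.1,"y":0,"z":0,"spin":0},{"fingers":0.75,"x":0.2,"y":0,"z":0,"spin":0},{"fingers":0.75,"x":0.2,"y":0,"z":0,"spin":0}]'
python3 st.py 563 218.3 62
python3 - <<'E'
from h import *; from cell import robot
s=robot.read_camera("scene")
a=cv2.resize(s["color"][135:255,215:355,::-1],None,fx=5,fy=5,interpolation=2); cv2.imwrite("pics/c.png",a)
E
```

```text
time: 2.95
tool_pos: [0.5639, 0.2179, 0.2395]
tool_rot: [1.636, 1.57, 3.126]
contact_force: [1.0, 0.0, 0.6]
opening: 0.0232
t 2.95 tip mm [563.8 217.9  61.5] z-axis deg 85.4 tilt [-1.  0. -0.] F [1.  0.  0.6] open 23.2
shift cm xyz [-0.05  0.08  0.03]
time: 3.45
tool_pos: [0.5639, 0.2179, 0.2383]
tool_rot: [-1.201, 1.57, 0.289]
contact_force: [-0.8, -1.3, 4.0]
opening: 0.0232
t 3.45 tip mm [564.1 218.   60.3] z-axis deg 85.4 tilt [-1.    -0.001  0.   ] F [-0.8 -1.3  4. ] open 23.2
shift cm xyz [-0.17  0.11  0.02]
```

View pics/c.png

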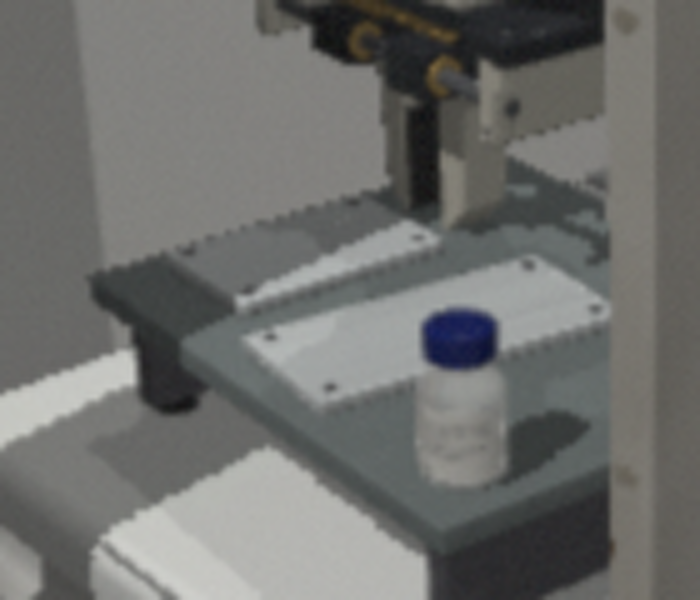

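```bash
python3 -m jog '[{"fingers":0.75,"x":-0.17,"y":0,"z":0,"spin":0},{"fingers":0.75,"x":-0.17,"y":0.6,"z":0,"spin":0},{"fingers":0.75,"x":-0.17,"y":1.0,"z":0,"spin":0},{"fingers":0.75,"x":-0.17,"y":1.4,"z":0,"spin":0},{"fingers":0.75,"x":-0.17,"y":1.8,"z":0,"spin":0}]'
python3 st.py 
python3 -m jog '[{"fingers":0.75,"x":0,"y":0.5,"z":0,"spin":0},{"fingers":0.75,"x":0,"y":1,"z":0,"spin":0},{"fingers":0.75,"x":0,"y":1.5,"z":0,"spin":0},{"fingers":0.75,"x":0,"y":2,"z":0,"spin":0},{"fingers":0.75,"x":0,"y":2.4,"z":0,"spin":0}]'
python3 st.py
python3 - <<'E'
from h import *; from cell import robot
s=robot.read_camera("scene")
a=cv2.resize(s["color"][135:255,215:355,::-1],None,fx=5,fy=5,interpolation=2); cv2.imwrite("pics/d.png",a)
E
```

```text
time: 4.12
tool_pos: [0.5456, 0.2194, 0.2394]
tool_rot: [-1.015, 1.571, 0.476]
contact_force: [1.2, -0.1, 0.1]
opening: 0.0228
t 4.12 tip mm [545.6 219.4  61.4] z-axis deg 85.41 tilt [-1. -0.  0.] F [ 1.2 -0.1  0.1] open 22.8
time: 4.75
tool_pos: [0.5216, 0.2213, 0.2394]
tool_rot: [-0.171, 1.571, 1.32]
contact_force: [1.1, -0.3, -0.1]
opening: 0.023
t 4.75 tip mm [521.6 221.3  61.4] z-axis deg 85.4 tilt [-1. -0.  0.] F [ 1.1 -0.3 -0.1] open 23.0
```

View pics/d.png

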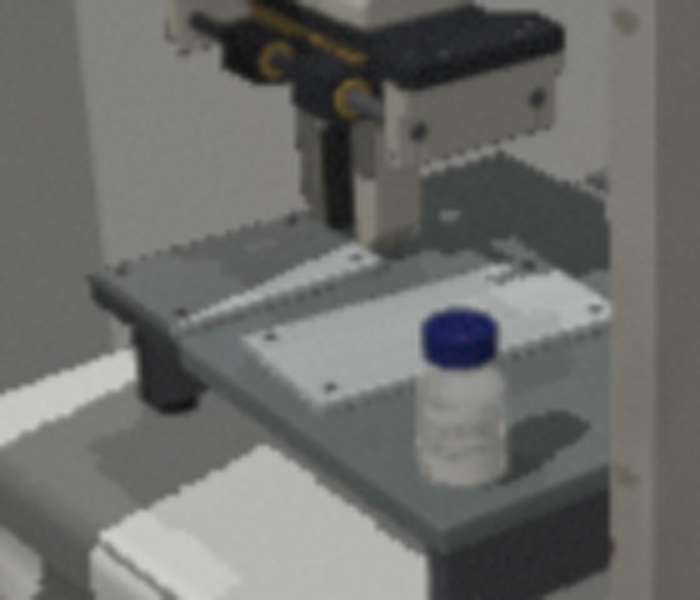

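```bash
python3 -m jog '[{"fingers":0.75,"x":0,"y":0.5,"z":0,"spin":0},{"fingers":0.75,"x":0,"y":1,"z":0,"spin":0},{"fingers":0.75,"x":0,"y":1.5,"z":0,"spin":0},{"fingers":0.75,"x":0,"y":2,"z":0,"spin":0},{"fingers":0.75,"x":0,"y":2.4,"z":0,"spin":0}]'
python3 -m jog '[{"fingers":0.75,"x":0,"y":0,"z":0,"spin":0},{"fingers":0.75,"x":0,"y":0,"z":0,"spin":0}]'
python3 st.py
python3 -m jog '[{"fingers":0.75,"x":0,"y":-0.5,"z":0,"spin":0},{"fingers":0.75,"x":-2,"y":-1.5,"z":0,"spin":0},{"fingers":0.75,"x":-6,"y":-2.5,"z":0,"spin":0},{"fingers":0.75,"x":-7,"y":-5,"z":0,"spin":0},{"fingers":0.75,"x":-7,"y":-7.5,"z":-2,"spin":0}]'
python3 st.py 573 120 100
```

```text
time: 5.42
tool_pos: [0.4978, 0.2232, 0.2395]
tool_rot: [-1.062, 1.571, 0.428]
contact_force: [2.0, -0.6, 0.9]
opening: 0.0233
time: 5.68
tool_pos: [0.4979, 0.2232, 0.2393]
tool_rot: [1.713, 1.57, -3.079]
contact_force: [-0.7, 0.7, -1.0]
opening: 0.0227
t 5.67 tip mm [497.8 223.2  61.3] z-axis deg 85.4 tilt [-1.     0.001 -0.   ] F [-0.7  0.7 -1. ] open 22.7
time: 6.3
tool_pos: [0.5723, 0.1979, 0.3109]
tool_rot: [-1.175, 1.568, 0.317]
contact_force: [0.1, 0.5, 0.1]
opening: 0.0232
t 6.3 tip mm [572.8 198.1 132.9] z-axis deg 85.5 tilt [-1.    -0.003  0.001] F [0.1 0.5 0.1] open 23.2
shift cm xyz [ 3.28 -0.62 -7.79]
```

```bash
python3 -m jog '[{"fingers":0.75,"x":0,"y":-0.5,"z":-4,"spin":0},{"fingers":0.75,"x":0,"y":-0.5,"z":-7.8,"spin":0},{"fingers":0.75,"x":3,"y":-0.5,"z":-7.8,"spin":0},{"fingers":0.75,"x":5,"y":-0.5,"z":-7.8,"spin":0},{"fingers":0.75,"x":5,"y":-0.5,"z":-7.8,"spin":0}]'
python3 st.py 572 120 61.5
python3 - <<'E'
from h import *; from cell import robot
s=robot.read_camera("scene")
a=cv2.resize(s["color"][135:255,215:355,::-1],None,fx=5,fy=5,interpolation=2); cv2.imwrite("pics/e.png",a)
E
```

```text
time: 6.92
tool_pos: [0.5697, 0.1188, 0.2579]
tool_rot: [1.699, 1.567, -3.094]
contact_force: [-0.5, -0.1, 0.3]
opening: 0.023
t 6.92 tip mm [569.1 118.7  79.9] z-axis deg 85.38 tilt [-1.     0.003 -0.   ] F [-0.5 -0.1  0.3] open 23.0
shift cm xyz [ 1.84 -0.28  0.15]
```

View pics/e.png

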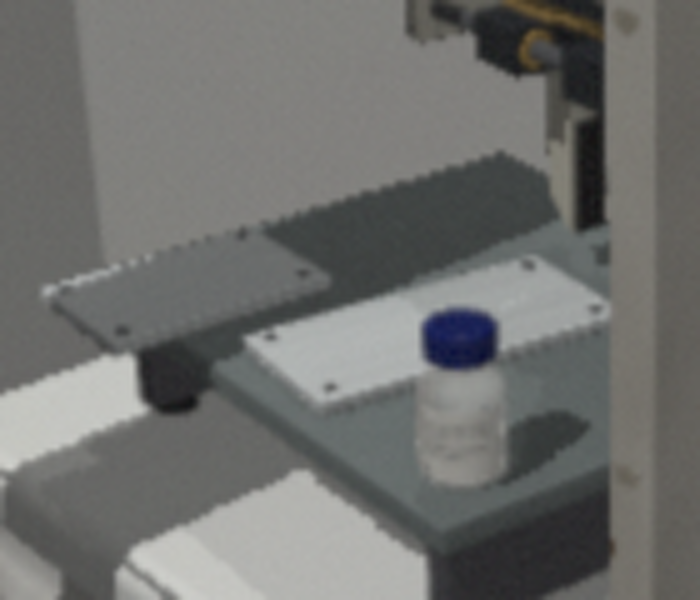

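```bash
python3 -m jog '[{"fingers":0.75,"x":0.5,"y":-0.4,"z":0,"spin":0},{"fingers":0.75,"x":1.3,"y":-0.4,"z":0,"spin":0},{"fingers":0.75,"x":1.75,"y":-0.4,"z":0,"spin":0},{"fingers":0.75,"x":1.75,"y":-0.4,"z":0,"spin":0},{"fingers":0.75,"x":1.75,"y":-0.4,"z":0,"spin":0}]'
python3 st.py 498 125.7 61.5
```

```text
time: 7.6
tool_pos: [0.5739, 0.1188, 0.2421]
tool_rot: [-1.043, 1.571, 0.447]
contact_force: [0.1, 0.2, 0.4]
opening: 0.0227
t 7.6 tip mm [574.  118.9  64.1] z-axis deg 85.41 tilt [-1. -0.  0.] F [0.1 0.2 0.4] open 22.7
shift cm xyz [0.25 7.63 0.07]
```

```bash
python3 -m jog '[{"fingers":0.75,"x":0.25,"y":0.3,"z":0,"spin":0},{"fingers":0.75,"x":0.25,"y":0.8,"z":0,"spin":0},{"fingers":0.75,"x":0.25,"y":1.2,"z":0,"spin":0},{"fingers":0.75,"x":0.25,"y":1.6,"z":0,"spin":0},{"fingers":0.75,"x":0.25,"y":2.0,"z":0,"spin":0}]'
python3 -m jog '[{"fingers":0.75,"x":0,"y":0.4,"z":0,"spin":0},{"fingers":0.75,"x":0,"y":0.8,"z":0,"spin":0},{"fingers":0.75,"x":0,"y":1.2,"z":0,"spin":0},{"fingers":0.75,"x":0,"y":1.6,"z":0,"spin":0},{"fingers":0.75,"x":0,"y":2.0,"z":0,"spin":0}]'
python3 -m jog '[{"fingers":0.75,"x":0,"y":0.5,"z":0,"spin":0},{"fingers":0.75,"x":0,"y":1,"z":0,"spin":0},{"fingers":0.75,"x":0,"y":1.5,"z":0,"spin":0},{"fingers":0.75,"x":0,"y":2,"z":0,"spin":0},{"fingers":0.75,"x":0,"y":2,"z":0,"spin":0}]'
python3 st.py
python3 -m jog '[{"fingers":0.75,"x":0,"y":-0.5,"z":0,"spin":0},{"fingers":0.75,"x":-2,"y":-1.5,"z":0,"spin":0},{"fingers":0.75,"x":-6,"y":-2.5,"z":0,"spin":0},{"fingers":0.75,"x":-10,"y":-2.5,"z":1,"spin":0},{"fingers":0.75,"x":-15,"y":-2.5,"z":5,"spin":0}]'
python3 -m jog '[{"fingers":0.75,"x":0,"y":2,"z":6,"spin":0},{"fingers":0.75,"x":0,"y":5,"z":11,"spin":0},{"fingers":0.75,"x":0,"y":8,"z":16,"spin":0},{"fingers":0.75,"x":0,"y":11,"z":20,"spin":0},{"fingers":0.75,"x":0,"y":14,"z":23,"spin":0}]'
python3 - <<'E'
from h import *; from cell import robot
p=robot.read_camera("top"); cv2.imwrite("pics/f_top.png",p["color"][:,:,::-1])
a=cv2.resize(p["color"][120:290,230:400,::-1],None,fx=3.5,fy=3.5,interpolation=2); cv2.imwrite("pics/f.png",a)
E
python3 st.py
```

```text
time: 8.22
tool_pos: [0.5538, 0.1204, 0.2396]
tool_rot: [-1.267, 1.57, 0.224]
contact_force: [0.0, 1.4, -0.5]
opening: 0.023
time: 8.85
tool_pos: [0.5338, 0.122, 0.2395]
tool_rot: [-1.209, 1.571, 0.281]
contact_force: [1.1, -0.4, 1.1]
opening: 0.0231
time: 9.48
tool_pos: [0.5136, 0.1237, 0.2394]
tool_rot: [1.615, 1.57, 3.106]
contact_force: [0.5, 0.5, -0.5]
opening: 0.023
t 9.47 tip mm [513.5 123.7  61.4] z-axis deg 85.41 tilt [-1.     0.001 -0.   ] F [ 0.5  0.5 -0.5] open 23.0
time: 10.1
tool_pos: [0.5434, 0.1695, 0.3889]
tool_rot: [2.046, 1.569, -2.75]
contact_force: [0.8, 0.2, 0.1]
opening: 0.0228
time: 10.72
tool_pos: [0.421, 0.4127, 0.3879]
tool_rot: [1.531, 1.571, 3.022]
contact_force: [0.6, 0.8, -0.3]
opening: 0.0226
t 10.78 tip mm [417.4 416.  210. ] z-axis deg 85.6 tilt [-1.     0.003  0.002] F [-2.5  1.6 -0.3] open 22.9
```

View pics/f.png

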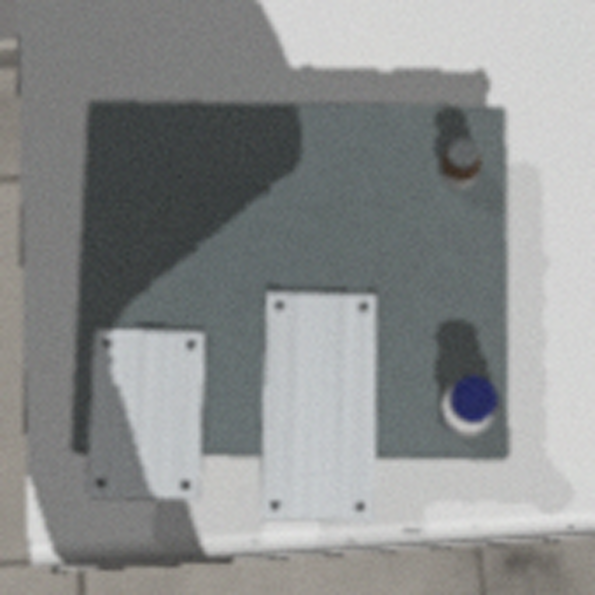

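```bash
python3 - <<'E'
from h import *
p=dict(np.load("a_top.npz"))
f=lambda c: (np.array(c,float)+.5)/3.5-.5+[230,120]
r=at(p,f([(73,452),(507,459),(505,107),(90,102)]),.06)[:,:2]*1e3
u=r[2]-r[1]+r[3]-r[0]; u/=np.linalg.norm(u); e=r[0]-r[1]; e/=np.linalg.norm(e); n=np.array([e[1],-e[0]])
print("riser",r.round(1).tolist(),"yaw sides",np.degrees(np.arctan2(u[1],u[0])).round(2),"front edge",np.degrees(np.arctan2(n[1],n[0])).round(2),"depth",[(x-r[1])@n for x in r[2:]])
for nm,c,L in(("short",[(95,328),(205,331),(200,498),(88,496)],96),("long",[(266,291),(377,294),(371,521),(262,517)],130)):
    q=at(p,f(c),.066)[:,:2]*1e3; d=(q-r[1])@n
    print(nm,q.round(1).tolist(),"inside edge BL BR FR FL",d.round(1),"overhang",-d[2:].mean().round(1),"from rear",L-d[:2].mean().round(1),"want",round(L/3,1))
    s=q[0]-q[3]+q[1]-q[2]; print(" yaw",np.degrees(np.arctan2(s[1],s[0])).round(2),"rear centre",q[:2].mean(0).round(1))
E
python3 - <<'E'
# edge refinement: gradient profile along rows through plates / riser front
import cv2,numpy as np
from h import *
p=dict(np.load("a_top.npz")); g=cv2.GaussianBlur(cv2.cvtColor(cv2.imread("pics/f_top.png"),cv2.COLOR_BGR2GRAY),(3,3),0).astype(float)
def edge(c,r0,r1,sign):
    out=[]
    for k in c:
        d=np.diff(g[r0:r1,k])*sign; d[d<0]=0; i=d.argmax(); w=d[max(i-1,0):i+2]; out.append((k,r0+max(i-1,0)+(w*np.arange(len(w))).sum()/w.sum()+.5))
    return np.array(out)
F=np.r_[edge(range(293,301),246,256,1),edge(range(342,354),246,256,1)]
F=at(p,F,.06)[:,:2]; m,b=np.polyfit(F[:,1],F[:,0],1); print("front edge yaw",np.degrees(-np.arctan(m)), "res",np.abs(F[:,0]-m*F[:,1]-b).max()*1e3)
for nm,c in(("short rear",range(266,286)),("long rear",range(309,335))):
    E=at(p,edge(c,198,220,1),.066)[:,:2]; mm,bb=np.polyfit(E[:,1],E[:,0],1)
    y=E[:,1].mean(); d=((mm*y+bb)-(m*y+b))*np.cos(np.arctan(m))
    print(nm,"yaw",np.degrees(-np.arctan(mm)),"rear to edge mm",d*1e3,"res",np.abs(E[:,0]-mm*E[:,1]-bb).max()*1e3,"x,y",mm*y+bb,y)
E
```

```text
riser [[420.3, 272.6], [401.2, 26.0], [609.9, 9.4], [628.5, 256.8]] yaw sides -4.45 front edge -4.44 depth [np.float64(209.36791201615597), np.float64(208.74036850533224)]
short [[490.2, 256.8], [484.5, 193.7], [389.6, 200.8], [394.5, 263.8]] inside edge BL BR FR FL [ 70.9  70.1 -25.  -25.1] overhang 25.0 from rear 25.5 want 32.0
 yaw -4.25 rear centre [487.4 225.3]
long [[505.7, 157.5], [500.0, 93.7], [371.0, 105.8], [377.0, 166.6]] inside edge BL BR FR FL [ 94.1  93.3 -36.3 -35. ] overhang 35.6 from rear 36.3 want 43.3
 yaw -4.71 rear centre [502.9 125.6]
front edge yaw -4.506782830816464 res 0.1777378198378754
short rear yaw -6.3033528235616405 rear to edge mm 70.33966361795022 res 0.600263697885739 x,y 0.4865836007318084 0.21920373077827232
long rear yaw -4.798639772385992 rear to edge mm 93.51921776700927 res 0.6327503928780231 x,y 0.502456231516759 0.12558867356512154
```

```bash
python3 st.py 508 222.4 80
```

```text
t 10.78 tip mm [417.4 416.  210. ] z-axis deg 85.6 tilt [-1.     0.003  0.002] F [-2.5  1.6 -0.3] open 22.9
shift cm xyz [ 12.94 -10.56 -18.63]
```

```bash
python3 -m jog '[{"fingers":0.75,"x":0,"y":-3,"z":-5,"spin":0},{"fingers":0.75,"x":0,"y":-6.5,"z":-10,"spin":0},{"fingers":0.75,"x":1,"y":-10.6,"z":-15,"spin":0},{"fingers":0.75,"x":4,"y":-10.6,"z":-18.6,"spin":0},{"fingers":0.75,"x":8,"y":-10.6,"z":-18.6,"spin":0}]'
python3 -m jog '[{"fingers":0.75,"x":0,"y":0,"z":0,"spin":0},{"fingers":0.75,"x":0,"y":0,"z":0,"spin":0},{"fingers":0.75,"x":0,"y":0,"z":0,"spin":0}]'
python3 st.py 508 222.4 61.5
```

```text
time: 11.4
tool_pos: [0.5137, 0.2142, 0.3081]
tool_rot: [-1.452, 1.569, 0.034]
contact_force: [0.8, -0.4, -0.1]
opening: 0.023
time: 11.78
tool_pos: [0.513, 0.2177, 0.31]
tool_rot: [-1.204, 1.568, 0.288]
contact_force: [0.6, 0.1, -0.2]
opening: 0.023
t 11.78 tip mm [513.5 217.9 132. ] z-axis deg 85.46 tilt [-1.    -0.003  0.001] F [ 0.6  0.1 -0.2] open 23.0
shift cm xyz [7.05 0.61 0.4 ]
```

```bash
python3 -m jog '[{"fingers":0.75,"x":3,"y":0.4,"z":0.4,"spin":0},{"fingers":0.75,"x":5.5,"y":0.4,"z":0.4,"spin":0},{"fingers":0.75,"x":6.6,"y":0.4,"z":0.4,"spin":0},{"fingers":0.75,"x":6.9,"y":0.4,"z":0.4,"spin":0},{"fingers":0.75,"x":6.9,"y":0.4,"z":0.4,"spin":0}]'
python3 st.py 491.4 223.7 61.5
```

```text
time: 12.4
tool_pos: [0.5093, 0.2215, 0.2401]
tool_rot: [-1.188, 1.569, 0.303]
contact_force: [-0.3, 0.4, -0.2]
opening: 0.023
t 12.4 tip mm [509.5 221.6  62.1] z-axis deg 85.41 tilt [-1.    -0.001  0.001] F [-0.3  0.4 -0.2] open 23.0
shift cm xyz [0.06 1.83 0.06]
```

```bash
python3 -m jog '[{"fingers":0.75,"x":0.05,"y":0.5,"z":0,"spin":-0.1},{"fingers":0.75,"x":0.05,"y":0.9,"z":0,"spin":-0.1},{"fingers":0.75,"x":0.05,"y":1.2,"z":0,"spin":-0.1},{"fingers":0.75,"x":0.05,"y":1.5,"z":0,"spin":-0.1},{"fingers":0.75,"x":0.05,"y":1.75,"z":0,"spin":-0.1}]'
python3 -m jog '[{"fingers":0.75,"x":0,"y":0,"z":0,"spin":0},{"fingers":0.75,"x":0,"y":0,"z":0,"spin":0}]'
python3 st.py 491.4 223.7 61.5
```

```text
time: 13.02
tool_pos: [0.4916, 0.2228, 0.239]
tool_rot: [-1.217, 1.57, 0.275]
contact_force: [1.1, 0.7, 1.3]
opening: 0.0228
time: 13.28
tool_pos: [0.4915, 0.2228, 0.2387]
tool_rot: [1.411, 1.571, 2.903]
contact_force: [0.5, 0.0, -0.7]
opening: 0.0228
t 13.28 tip mm [491.4 222.8  60.7] z-axis deg 85.5 tilt [-1.  0.  0.] F [ 0.5  0.  -0.7] open 22.8
shift cm xyz [-0.08  0.01  0.09]
```

```bash
python3 -m jog '[{"fingers":0.75,"x":0,"y":-0.5,"z":0,"spin":0},{"fingers":0.75,"x":-1,"y":-1.5,"z":0,"spin":0},{"fingers":0.75,"x":-4,"y":-3,"z":0,"spin":0},{"fingers":0.75,"x":-5,"y":-4.5,"z":-4,"spin":0},{"fingers":0.75,"x":-5,"y":-4.5,"z":-9.5,"spin":0}]'
python3 -m jog '[{"fingers":0.75,"x":0,"y":0,"z":0,"spin":0},{"fingers":0.75,"x":0,"y":0,"z":0,"spin":0},{"fingers":0.75,"x":0,"y":0,"z":0,"spin":0}]'
python3 st.py 525 122.3 61.7
```

```text
time: 13.9
tool_pos: [0.5306, 0.1239, 0.2905]
tool_rot: [-1.406, 1.566, 0.088]
contact_force: [0.7, 0.3, -0.8]
opening: 0.0234
time: 14.28
tool_pos: [0.5291, 0.1255, 0.2889]
tool_rot: [-0.726, 1.57, 0.767]
contact_force: [-0.0, 0.1, -0.5]
opening: 0.0229
t 14.28 tip mm [529.1 125.5 110.9] z-axis deg 85.57 tilt [-1. -0.  0.] F [-0.   0.1 -0.5] open 22.9
shift cm xyz [ 4.92  0.39 -0.36]
```

```bash
python3 -m jog '[{"fingers":0.75,"x":2,"y":0,"z":-0.3,"spin":0},{"fingers":0.75,"x":4,"y":0,"z":-0.3,"spin":0},{"fingers":0.75,"x":4.7,"y":0.1,"z":-0.3,"spin":0},{"fingers":0.75,"x":4.9,"y":0.2,"z":-0.3,"spin":0},{"fingers":0.75,"x":4.9,"y":0.2,"z":-0.3,"spin":0}]'
python3 st.py 506.5 124.2 61.5
```

```text
time: 14.9
tool_pos: [0.5268, 0.122, 0.2402]
tool_rot: [-1.321, 1.57, 0.172]
contact_force: [-0.9, -1.1, -0.0]
opening: 0.0229
t 14.9 tip mm [526.9 122.   62.2] z-axis deg 85.53 tilt [-1.    -0.001  0.   ] F [-0.9 -1.1 -0. ] open 22.9
shift cm xyz [0.07 2.05 0.06]
```

```bash
python3 -m jog '[{"fingers":0.75,"x":0.03,"y":0.5,"z":0,"spin":0},{"fingers":0.75,"x":0.03,"y":1,"z":0,"spin":0},{"fingers":0.75,"x":0.03,"y":1.4,"z":0,"spin":0},{"fingers":0.75,"x":0.03,"y":1.7,"z":0,"spin":0},{"fingers":0.75,"x":0.03,"y":2.0,"z":0,"spin":0}]'
python3 -m jog '[{"fingers":0.75,"x":0,"y":0,"z":0,"spin":0},{"fingers":0.75,"x":0,"y":0,"z":0,"spin":0}]'
python3 st.py 506.5 124.2 61.5
python3 -m jog '[{"fingers":0.75,"x":0,"y":-0.5,"z":0,"spin":0},{"fingers":0.75,"x":-2,"y":-1.5,"z":0,"spin":0},{"fingers":0.75,"x":-6,"y":-2.5,"z":0,"spin":0},{"fingers":0.75,"x":-10,"y":-2.5,"z":1,"spin":0},{"fingers":0.75,"x":-15,"y":-2.5,"z":5,"spin":0}]'
python3 -m jog '[{"fingers":0.75,"x":0,"y":2,"z":6,"spin":0},{"fingers":0.75,"x":0,"y":5,"z":11,"spin":0},{"fingers":0.75,"x":0,"y":8,"z":16,"spin":0},{"fingers":0.75,"x":0,"y":11,"z":20,"spin":0},{"fingers":0.75,"x":0,"y":14,"z":24,"spin":0}]'
python3 -m jog '[{"fingers":0.75,"x":0,"y":2,"z":3,"spin":0},{"fingers":0.75,"x":0,"y":4,"z":6,"spin":0},{"fingers":0.75,"x":0,"y":4,"z":6,"spin":0},{"fingers":0.75,"x":0,"y":4,"z":6,"spin":0}]'
python3 - <<'E'
from h import *; from cell import robot
p=robot.read_camera("top"); cv2.imwrite("pics/g_top.png",p["color"][:,:,::-1])
a=cv2.resize(p["color"][120:290,230:400,::-1],None,fx=3.5,fy=3.5,interpolation=2); cv2.imwrite("pics/g.png",a)
E
```

```text
time: 15.52
tool_pos: [0.5068, 0.1232, 0.2397]
tool_rot: [-1.405, 1.57, 0.087]
contact_force: [1.2, -0.3, 0.1]
opening: 0.0228
time: 15.78
tool_pos: [0.5067, 0.1233, 0.2393]
tool_rot: [1.531, 1.57, 3.023]
contact_force: [0.7, -0.2, 0.2]
opening: 0.0231
t 15.78 tip mm [506.6 123.3  61.3] z-axis deg 85.5 tilt [-1.  0.  0.] F [ 0.7 -0.2  0.2] open 23.1
shift cm xyz [-0.02  0.02  0.09]
time: 16.4
tool_pos: [0.5359, 0.1693, 0.389]
tool_rot: [2.031, 1.569, -2.763]
contact_force: [2.0, 0.3, -0.2]
opening: 0.023
time: 17.02
tool_pos: [0.4139, 0.4219, 0.3881]
tool_rot: [2.504, 1.571, -2.286]
contact_force: [-0.3, 1.1, -0.5]
opening: 0.0228
time: 17.52
tool_pos: [0.3799, 0.4831, 0.388]
tool_rot: [3.03, 1.57, -1.761]
contact_force: [0.4, 0.0, -0.5]
opening: 0.0232
```

View pics/g.png

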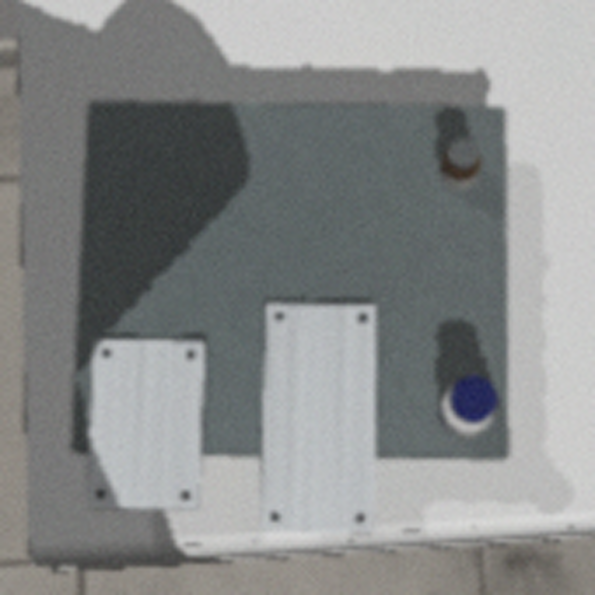

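Run:
```python
from h import *
p=dict(np.load("a_top.npz"))
f=lambda c: (np.array(c,float)+.5)/3.5-.5+[230,120]
r=at(p,f([(73,452),(507,459)]),.06)[:,:2]*1e3
e=r[0]-r[1]; e/=np.linalg.norm(e); n=np.array([e[1],-e[0]])
h=[("short",[(106,353),(190,355),(185,496),(100,494)],96),("long",[(279,317),(363,318),(359,518),(274,517)],130)]  # screw holes
for nm,c,L in h:
    q=at(p,f(c),.066)[:,:2]*1e3; d=(q-r[1])@n; s=q[0]-q[3]+q[1]-q[2]
    print(nm,"centre inside",d.mean().round(1),"overhang",(L/2-d.mean()).round(1),"want",round(L/3,1),"yaw vs edge",(np.degrees(np.arctan2(s[1],s[0]))-np.degrees(np.arctan2(n[1],n[0]))).round(2))
g=cv2.GaussianBlur(cv2.cvtColor(cv2.imread("pics/g_top.png"),cv2.COLOR_BGR2GRAY),(3,3),0).astype(float)
for nm,c,L in(("short",range(259,287),96),("long",range(308,336),130)):
    E=[]
    for k in c:
        dd=np.clip(np.diff(g[202:224,k]),0,None); i=dd.argmax(); w=dd[i-1:i+2]; E.append((k,202+i-1+(w*np.arange(3)).sum()/w.sum()+.5))
    E=at(p,E,.066)[:,:2]*1e3; mm,bb=np.polyfit(E[:,1],E[:,0],1); y=E[:,1].mean(); print(nm,"rear yaw",-np.degrees(np.arctan(mm)).round(2),"overhang",L-((np.array([mm*y+bb,y])-r[1])@n).round(1))
```

```text
short centre inside 16.2 overhang 31.8 want 32.0 yaw vs edge 0.0
long centre inside 22.1 overhang 42.9 want 43.3 yaw vs edge -0.29
short rear yaw -4.58 overhang 31.400000000000006
long rear yaw -4.0 overhang 43.099999999999994
```

Both plates are within 1 mm of the target and square to the edge, and the vials haven't moved in the picture. I'm handing in.

```bash
python3 -c "
from cell import robot
print(robot.observe()['contact_force']); print(robot.hand_in())"
```

```text
[-0.63751702  0.14173339  0.67036933]
the job is handed in; nothing more can be done
None
```

Both plates now stick out about a third of their length over the riser's front edge. I pushed each from behind with two partly closed fingertips just above the board, in two steps: a rough push, a measurement from the top camera, then a small correction. The job was handed in at about 17.6 s of the 53 s allowed, with the arm clear to the left.

| Plate | Overhang measured | Target (one third) | Out of square, screw holes |
|---|---|---|---|
| Short (left) | 31.4–31.8 mm | 32.0 mm | about 0° |
| Long (right) | 42.9–43.1 mm | 43.3 mm | about 0.3° |

- **Disagreements:** The two ways of measuring differed slightly. Screw holes and rear-edge fits agreed on overhang within 0.4 mm and on angle within about 0.7°. Before the correction, the rear-edge fit for the short plate read about 2° more tilt than its corners did. I put that down to the shadow across it, and it was gone in the last picture.
- **Vials:** Both vials stood at the same pixels in the last top picture as in the one before the corrections. I did not measure them separately.
- **Flatness:** I judged the plates to be lying flat from the top view only and took no side view at the end.
- **Forces:** Readings stayed at about 4 N or less, the highest when I touched the riser top at 60 mm to check its height.

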